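# Screw an objective into its setting block by the drop of the thread

### The arm

A 7-joint arm with a two-finger parallel gripper is mounted at the origin on a cart in front of the work surface, level with it; the furniture and walls round the work are solid. World frame = base frame: x ahead of the robot, y to its left, z up, the work surface at z = 0. Lengths are in m, angles in rad, forces in N, time in s.
With the tool pointing down it reaches from about 0.4 to 0.9 m from the base axis. Payload 5.6 kg.
Tool frame: the origin (TCP) lies midway between the tips of the shut fingers; the grasp point (between the pads) lies 19 mm behind it; y points along the fingers, z is the direction in which the jaws open and shut, and the axes are right-handed (so a half turn about y gives the same grasp; the last joint's range is limited). The gripper opens to 92 mm and grips with 3 to 60 N. Pads are 20 mm wide; open, the fingers measure 128 mm over their backs; the gripper's body (75 mm by 189 mm) begins 69 mm behind the grasp point.
Start: joints at [1.243, 0.468, -0.012, 1.603, 0.006, 1.071, -0.056], TCP at [0.183, -0.624, 0.215] pointing down, gripper open.
Joint ranges: [-2.53, 2.53], [-0.31, 2.02], [-1.57, 1.55], [0.28, 2.44], [-1.29, 4.43], [0.15, 1.84], [-2.92, 2.92]. Speed limits (rad/s): [2.57, 2.57, 3.14, 3.14, 3.14, 3.14, 3.14].

### API

Orientations are given as [roll, pitch, yaw] about the fixed x, y, z axes, in that order (R = Rz(yaw) Ry(pitch) Rx(roll)).
In Python, from rig import robot, eyes, workorder gives the robot as it stands.
- The arm moves only by the shell command python3 -m inch 'ROWS'. ROWS is a JSON object of lists of equal length, an entry for each row: "travel": the shift along the world's x, y, z in m, a list of three; "twist": the turn about the world's z in degrees; "hand": the finger opening in m, from 0 to 0.0919. In form: {"travel": [[dx, dy, dz], ...], "twist": [twist, ...], "hand": [hand, ...]}. A call has 1 to 8 rows; each row is the pose to reach, as a shift and turn from the pose commanded when the call began; what a row does not reach only later rows make up. A row lasts 1/10 s, in which the tool goes at most 50 mm and 8.59 degrees, less where a joint would pass 70% of its speed; a pose out of reach is approached as far as the arm can. A call with a gripper value outside its range is refused whole. The fingers move at their own pace and stop on an object; the grip force is fixed at half the most. Time passes only in rows, so rows that repeat a pose let the fingers close. It gives the time, the measured TCP pose, the force and the opening at its end, in the units of the state.
- robot.observe(): the state, without advancing time (a new reading comes with each control period).
- eyes.read_camera(name): name is "side" or "top" or "wrist"; returns a dict with "pixels" (400x640x3 uint8, red, green, blue), "fx", "fy", "cx", "cy" (pixels), "position" and "orientation" of the camera in the world; the wrist camera has in their place "T_tool_cam" (4x4, takes a point from camera to tool coordinates, whose origin is the TCP and whose axes are the tool frame's). Camera axes: x right, y down, z forward; pixel columns grow to the right and rows downward; lengths in m; the calibration is good to about 2 mm. A picture is of the moment at which its call begins: read the wrist's pose just before it. There is no depth.
- workorder.close_job(): hands the job in, once; it reports no verdict.
The state is a dict: "time": time; "joint_pos": joint angles; "qd": joint speeds; "joint_torque": joint torques, N m; "tcp_pos": TCP position; "tool_rot": TCP orientation; "wrist_force": force on the tool from outside, world axes, zero at the start; "ft_torque": the same for the moment, N m; "gripper_width": finger opening in m.
Only numpy, scipy, OpenCV 4.12 (cv2) and the standard library are available. Lean on these libraries where they do the work, as an engineer would, in place of code of your own. Each camera call takes 0.05 s, during which the arm holds its last target. There are 200 camera calls.

### The job

Screw the big objective that stands on the table, threaded end down, into the upward port of the setting block. To keep from cross-threading, set it in the mouth, press lightly and turn it backward (counterclockwise from above) until you feel it drop the deep step into the thread start, then turn it forward (clockwise) until it is fully home, and let go; never force the thread, and leave the petri dish, the small objective and the canister where they are.

Things in the scene. Friction and masses are not known exactly. Their poses are not given: they have to be found in the camera images.
- objective: the big objective, loose, 73 mm tall, about 0.16 kg, standing upright, threaded end down. Origin: centre of its lower end, z up its axis. From below: steel guide pilot, diameter 23.6 mm with tapered tip; lugs; neck to 17.4 mm; knurled dark collar, diameter 36 mm, 17.4 to 21.6 mm; plain round metal barrel, diameter 28 mm, 21.6 to 58 mm up; tapered nose
- barrel (a point): on the objective's axis 44 mm above its lower end, in the barrel: a good height to grasp, clear of the collar (28 mm wide from any side)
- lugs (a point): on the objective's axis, level with the undersides of its four thread lugs, 6 mm above its lower end. The lugs stand 90 degrees apart (+x, +y, -x, -y), each 16 degrees wide, 3 mm tall, reaching out to radius 16 mm
- block: the setting block, fixed: a plate 84 x 84 x 10 mm carrying a round grey housing, diameter 54 mm, top 46 mm above the table, with a bore of diameter 34 mm open upward. Origin: centre of its underside, z up the bore's axis. In the bore a steel sleeve, inner diameter 26 mm, has a coarse right-hand four-start thread; how the sleeve is turned round its axis differs every time and is not told
- port (a point): centre of the port's mouth, level with the housing's top, 46 mm above the block's underside. Seen from above, each 90 degrees of the sleeve has, counterclockwise: a narrow stop (8 degrees, level with the housing's top), a flat crest (56 degrees), an open thread start (26 degrees). Radial clearance about 1 mm
- crest (a point): on the port's axis, level with the flat crest, 2.5 mm below the mouth. Lugs rest 2.5 mm above it on the stops, on it, or 6 mm below it dropped into the thread starts. Forward on it they jam against a stop; backward (85 degrees at most) they leave a stop, pass the crest and drop; then 10 degrees of play before a stop. If they bind backward undropped, they lean on a stop: ease forward 5 to 8 degrees
- home (a point): on the port's axis, where the objective's lower end is when home: 29 mm above the block's underside (40 mm with the lugs on the stops, 37.5 on the crest, 31.5 after the drop). After the drop, forward turning runs the lugs under the crest, level for 16 degrees, then sinking 3.6 mm per rad, to a stop 56 to 66 degrees from the drop: home, the collar 0.4 mm above the housing
- sleeve (a joint): wind-up of the steel sleeve in its spring mounting, rad, 0 when no torque acts, positive counterclockwise from above (dragged backward), negative clockwise; 2.5 N m per rad, so 0.2 is 0.5 N m, the most the thread may be given. It does not tell how the thread starts lie
- petri_dish: bystander: shallow clear dish with lid, diameter 60 mm, 15 mm tall, loose; origin: centre of its underside
- small_objective: bystander: smaller egg-shaped objective without a collar, diameter 30 mm, 44 mm tall, loose; origin: centre of its underside
- canister: bystander: clear canister with a dark screw lid, diameter 45 mm, 64 mm tall, loose; origin: centre of its underside
Things that resemble listed ones, but are neither listed nor needed, are in the scene too. What is shaped like the objective but orange or red is not meant.

How it is judged:
At the end, for the whole second after the job is handed in: the objective is screwed home in the setting block: its origin 27 to 30 mm above the block's underside (home is 29 mm) and within 3 mm of the port's axis, upright within 0.07 rad, at rest (z of objective in the frame of block between 0.027 and 0.03 m and horizontal distance between objective and port below 0.003 m and angle between objective's own z axis and vertical below 0.07 rad and linear speed of objective below 0.01 m/s); the robot touches nothing.
It fails at once if the thread is forced: the sleeve is wound more than 0.2 rad (0.5 N m) either way (value of joint sleeve above 0.2 rad or value of joint sleeve below -0.2 rad).
It fails at once if the objective is pressed or knocked on the setting block with more than 60 N (contact force between objective and block above 60 N).
It fails at once if the petri dish, the small objective or the canister is moved more than 20 mm (distance of any of petri_dish, small_objective, canister from where it was at the start of the episode above 0.02 m).
It also fails if it takes over 72 s, if anything falls off the work surface, if the arm or the gripper's body presses on something with over 40 N, if the wrist force passes 120 N, or if a joint passes its speed limit or range.

## Working session

There is one attempt and no reset: what is moved stays moved. The work goes in short steps, Python scripts to look and compute and a shell command to move; the robot and the scene stay as the last step left them, time stands still between calls to the robot, and variables do not carry over. Pictures are saved under pics/ and viewed, about 8 in all and at most 12, crops included, and the job is handed in when it is done.

```bash
mkdir -p pics; ls
cat > h.py <<'E'
import numpy as np, cv2
from scipy.spatial.transform import Rotation as R
from rig import robot, eyes, workorder
def cam(n):
    s=robot.observe(); c=eyes.read_camera(n)
    if n=="wrist":
        T=np.eye(4); T[:3,:3]=R.from_euler('xyz',s["tool_rot"]).as_matrix(); T[:3,3]=s["tcp_pos"]
        T=T@np.array(c["T_tool_cam"])
        c["Rm"]=T[:3,:3]; c["p"]=T[:3,3]
    else:
        o=np.array(c["orientation"]); c["Rm"]=R.from_euler('xyz',o).as_matrix() if o.shape==(3,) else (o if o.shape==(3,3) else None); c["p"]=np.array(c["position"])
    return c
def save(c,f): cv2.imwrite(f,cv2.cvtColor(np.array(c["pixels"]),cv2.COLOR_RGB2BGR))
def ray(c,u,v): return c["Rm"]@np.array([(u-c["cx"])/c["fx"],(v-c["cy"])/c["fy"],1.])
def onz(c,u,v,z):
    d=ray(c,u,v); return c["p"]+d*(z-c["p"][2])/d[2]
def proj(c,P):
    q=c["Rm"].T@(np.array(P)-c["p"]); return c["fx"]*q[0]/q[2]+c["cx"],c["fy"]*q[1]/q[2]+c["cy"]
E
python3 - <<'E'
from h import *
print(robot.observe())
for n in ("top","side"):
    c=cam(n); save(c,f"pics/{n}0.png"); print(n,c["p"],c["orientation"],c["fx"],c["cx"],c["cy"]); print(c["Rm"].round(3))
E
```

```text
pics
{'time': 0.0, 'joint_pos': array([ 1.243001  ,  0.4683794 , -0.01160339,  1.60361691,  0.00601024,
        1.07138503, -0.05629262]), 'qd': array([ 0.00093022, -0.00149419, -0.00098294,  0.0003531 ,  0.00196158,
       -0.0004018 ,  0.00061989]), 'joint_torque': array([-9.40849361e-06, -5.20564914e+01, -1.26939733e-02, -2.43746334e+01,
       -5.66614873e-02,  1.72162894e-02,  1.75737773e-04]), 'tcp_pos': array([ 0.18239228, -0.62328278,  0.21364168]), 'tool_rot': array([-1.57254575e+00, -1.31598078e-04, -2.85684841e+00]), 'wrist_force': array([-0.56167826, -0.04106524,  0.59449441]), 'ft_torque': array([0.02541427, 0.03734413, 0.01454989]), 'gripper_width': 0.09199314359634214}
top [0.41163944 0.09874425 0.90672441] [-2.98119138 -0.02564157 -1.59758289] 444.0095032647235 318.1834649684749 196.14720044115117
[[-0.027 -0.987  0.159]
 [-0.999  0.022 -0.03 ]
 [ 0.026 -0.16  -0.987]]
side [0.19973018 0.85847802 0.47847213] [-2.04132962  0.0247155  -2.75469821] 503.6867348145506 328.7314973702518 202.5353818163177
[[-0.926 -0.151  0.347]
 [-0.377  0.428 -0.821]
 [-0.025 -0.891 -0.453]]
```

View pics/top0.png

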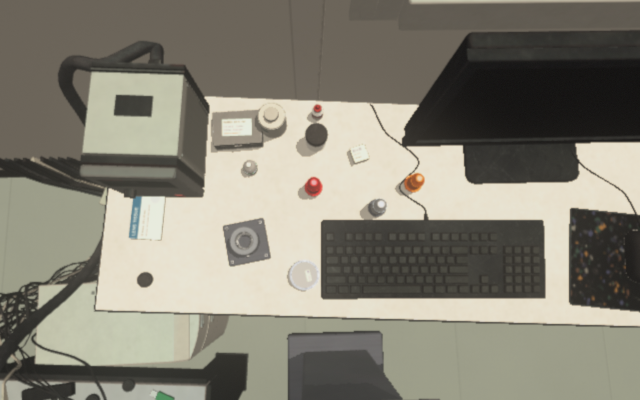

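View pics/side0.png

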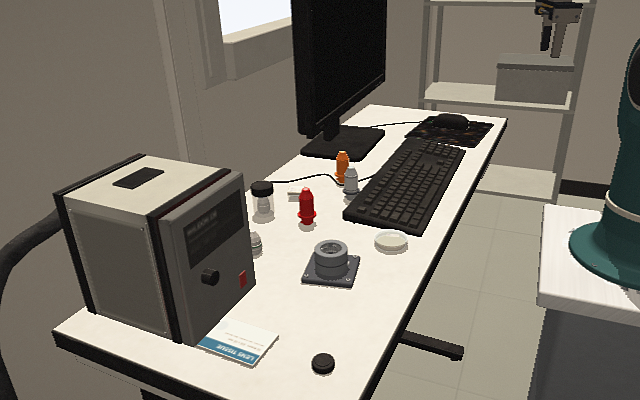

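Top view candidates: silver with collar (377,207), red (313,187), orange (414,182), small silver egg (250,168) and the canister (316,134). The silver one with the collar matches the description. The block is at (246,241) and the dish at (303,276). I'll check this in a crop and measure.

Run:
```python
from h import *
t=cam("top"); s=cam("side")
P=np.array(t["pixels"]);S=np.array(s["pixels"])
a=cv2.resize(P[185:235,355:405],(400,400),interpolation=cv2.INTER_CUBIC)
b=cv2.resize(S[155:215,320:380],(400,400),interpolation=cv2.INTER_CUBIC)
cc=cv2.resize(P[210:275,214:279],(400,400),interpolation=cv2.INTER_CUBIC)
d=cv2.resize(S[230:295,298:363],(400,400),interpolation=cv2.INTER_CUBIC)
im=np.vstack([np.hstack([a,b]),np.hstack([cc,d])]); im=cv2.resize(im,(600,600))
cv2.imwrite("pics/crop.png",im[:,:,::-1])
for n,u,v,z in(("obj nose",378,202,.073),("block top",244,240,.046),("red nose",314,182,.073),("orange",417,179,.073),("small",250,166,.044),("can",316,130,.064),("dish",303,275,.015)):
    print(n,onz(t,u,v,z).round(4), [np.round(x) for x in proj(s,onz(t,u,v,z))])
print("block side",onz(s,331,247,.046))
print("obj side", onz(s,351,169,.073))
```

```text
obj nose [ 0.5321 -0.0399  0.073 ] [np.float64(349.0), np.float64(167.0)]
block top [0.468  0.2181 0.046 ] [np.float64(331.0), np.float64(246.0)]
red nose [0.5735 0.081  0.073 ] [np.float64(306.0), np.float64(188.0)]
orange [ 0.5751 -0.1175  0.073 ] [np.float64(343.0), np.float64(151.0)]
small [0.6142 0.2065 0.044 ] [np.float64(256.0), np.float64(229.0)]
can [0.6795 0.0743 0.064 ] [np.float64(259.0), np.float64(183.0)]
dish [0.3981 0.1063 0.015 ] [np.float64(391.0), np.float64(237.0)]
block side [0.46735826 0.22023586 0.046     ]
obj side [ 0.52389709 -0.03091573  0.073     ]
```

View pics/crop.png

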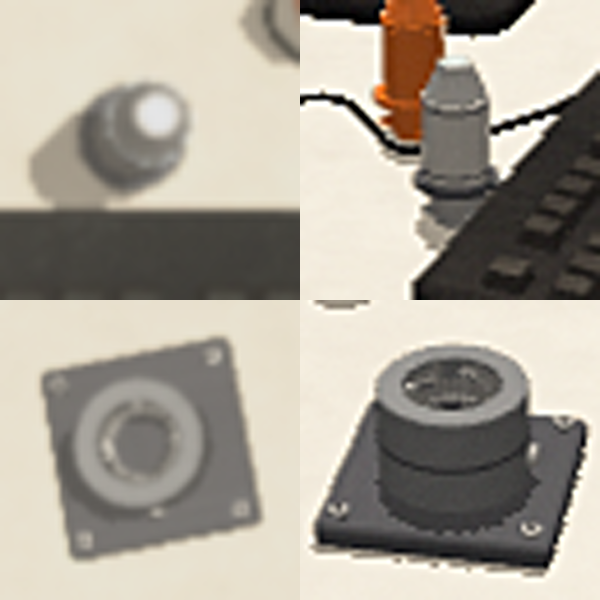

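Nose pixels refined from the crop are top (381,204) and side (351,167), so the objective is at about (0.528,-0.045). The port is at about (0.467,0.218). Setting out; opening narrowed to 60 mm because the orange decoy stands about 90 mm away.

```bash
python3 -m inch '{"travel":[[0.016,0.037,0],[0.036,0.083,0],[0.056,0.129,0],[0.075,0.175,0],[0.095,0.22,0],[0.115,0.266,0],[0.135,0.312,0],[0.15,0.35,0]],"twist":[0,0,-4,-8,-12,-16,-20,-24],"hand":[0.06,0.06,0.06,0.06,0.06,0.06,0.06,0.06]}'
python3 - <<'E'
from h import *
s=robot.observe(); print(s["joint_pos"].round(3),s["tcp_pos"],s["tool_rot"])
t=cam("top"); sd=cam("side")
A=ray(t,405,143);B=ray(sd,298,133)
x=np.linalg.lstsq(np.c_[A,-B],sd["p"]-t["p"],rcond=None)[0]; print("monitor corner",t["p"]+A*x[0],sd["p"]+B*x[1])
A=ray(t,381.2,203.7);B=ray(sd,351,167.4)
x=np.linalg.lstsq(np.c_[A,-B],sd["p"]-t["p"],rcond=None)[0]; print("nose",t["p"]+A*x[0],sd["p"]+B*x[1],onz(t,381.2,203.7,.073),onz(sd,351,167.4,.073))
for z in(0,.15,.2): print("box",onz(t,204,190,z),onz(t,209,130,z))
E
```

```text
time: 1.0
tcp_pos: [0.3334, -0.2712, 0.2148]
tool_rot: [-1.571, 0.0, 3.006]
wrist_force: [1.6, -0.8, -0.0]
gripper_width: 0.0599
[ 0.766  0.101 -0.17   2.104  0.021  0.938 -1.122] [ 0.33335599 -0.27122162  0.21475041] [-1.57069491e+00  3.95150099e-04  3.00616595e+00]
monitor corner [ 0.63526323 -0.08850005  0.11487289] [ 0.6623537  -0.07699287  0.11980237]
nose [ 0.52915585 -0.0464849   0.06952328] [ 0.52951154 -0.04636873  0.06955306] [ 0.52866783 -0.0458818   0.073     ] [ 0.52673168 -0.03874141  0.073     ]
box [0.57586373 0.30648504 0.        ] [0.70403331 0.29781996 0.        ]
box [0.548696   0.27211835 0.15      ] [0.6556624  0.26488674 0.15      ]
box [0.53964009 0.26066279 0.2       ] [0.63953877 0.253909   0.2       ]
```

```bash
python3 -m inch '{"travel":[[0.02,0.04,0],[0.04,0.08,0],[0.06,0.12,0],[0.085,0.16,0],[0.12,0.19,0],[0.15,0.21,0],[0.17,0.225,0],[0.17,0.225,0]],"twist":[0,-4,-8,-8,-8,-8,-8,-8],"hand":[0.06,0.06,0.06,0.06,0.06,0.06,0.06,0.06]}'
python3 - <<'E'
from h import *
s=robot.observe(); print(s["joint_pos"].round(3),s["tcp_pos"],s["tool_rot"])
w=cam("wrist"); save(w,"pics/w1.png"); print(w["p"],w["Rm"].round(2).tolist(),w["fx"]); print(proj(w,(.529,-.046,.073)),proj(w,(.529,-.046,.0)))
sd=cam("side"); print(onz(sd,255,288,0),[onz(sd,243,172,z) for z in (.15,.2)])
E
```

```text
time: 1.9
tcp_pos: [0.5049, -0.0469, 0.2144]
tool_rot: [-1.573, 0.001, 2.872]
wrist_force: [-0.6, -0.3, -0.0]
gripper_width: 0.06
[ 0.362  0.259 -0.388  1.928  0.115  0.975 -1.92 ] [ 0.50486361 -0.04692358  0.21437095] [-1.57261985e+00  5.66355454e-04  2.87175046e+00]
[ 0.56752168 -0.06372543  0.38455179] [[-0.27, -0.94, -0.23], [-0.96, 0.26, 0.06], [-0.0, 0.24, -0.97]] 305.39476022590696
(np.float64(313.4752965517579), np.float64(166.1958100603727)) (np.float64(314.70787663639766), np.float64(158.41530426620403))
[0.56339925 0.30629691 0.        ] [array([0.62666197, 0.20737475, 0.15      ]), array([0.56167445, 0.30648564, 0.2       ])]
```

View pics/w1.png

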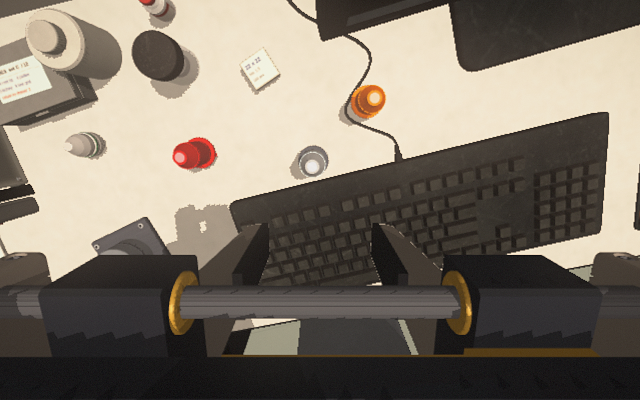

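The wrist view shows the silver objective at (313,163) against a prediction of (313,166), so the estimate holds to about 2 mm. The keyboard edge and the orange one (368,100) are clear of the fingers. Descending.

```bash
python3 -m inch '{"travel":[[0.024,0.001,0],[0.024,0.001,-0.03],[0.024,0.001,-0.07],[0.024,0.001,-0.1],[0.024,0.001,-0.12],[0.024,0.001,-0.12]],"twist":[4,8,8,8,8,8],"hand":[0.06,0.06,0.06,0.06,0.06,0.06]}'
python3 - <<'E'
from h import *
s=robot.observe(); print(s["tcp_pos"],s["tool_rot"])
w=cam("wrist"); print(proj(w,(.529,-.046,.073)),proj(w,(.529,-.046,.0195)))
p=np.array(w["pixels"])[100:400,200:440]; cv2.imwrite("pics/w2.png",cv2.resize(p,None,fx=2,fy=2)[:,:,::-1])
E
```

```text
time: 2.6
tcp_pos: [0.5234, -0.0496, 0.0921]
tool_rot: [-1.57, -0.006, 3.005]
wrist_force: [0.0, -0.0, -0.9]
gripper_width: 0.06
[ 0.52338313 -0.0496499   0.0920682 ] [-1.56958802 -0.00631314  3.00535223]
(np.float64(314.2450952523233), np.float64(219.0038419089731)) (np.float64(315.2831929826534), np.float64(198.82743936961242))
```

View pics/w2.png

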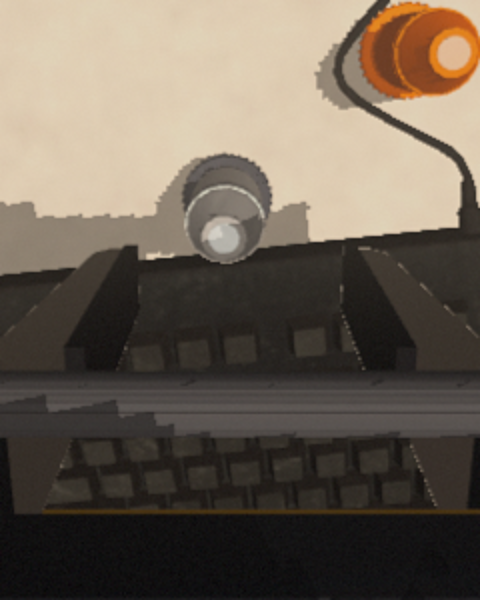

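Run:
```python
from h import *
w=cam("wrist"); s=robot.observe(); print(s["tcp_pos"],s["tool_rot"],onz(w,311.5,218.5,.073), proj(w,s["tcp_pos"]))
```

```text
[ 0.52623978 -0.04904138  0.09504673] [-1.57020216e+00 -1.99353172e-04  3.00598644e+00] [ 0.53067365 -0.04382435  0.073     ] (np.float64(320.4345046372399), np.float64(235.9046814431028))
```

```bash
python3 -m inch '{"travel":[[0.004,0.005,0],[0.004,0.005,-0.02],[0.004,0.005,-0.045],[0.004,0.005,-0.065],[0.004,0.005,-0.07],[0.004,0.005,-0.07]],"twist":[0,0,0,0,0,0],"hand":[0.06,0.06,0.06,0.06,0.06,0.06]}'
python3 - <<'E'
from h import *
s=robot.observe(); print(s["tcp_pos"],s["tool_rot"],s["joint_pos"].round(2))
E
```

```text
time: 3.3
tcp_pos: [0.5311, -0.0426, 0.0251]
tool_rot: [-1.571, 0.0, 3.008]
wrist_force: [0.6, 0.8, -0.3]
gripper_width: 0.06
[ 0.53107794 -0.04264298  0.02510592] [-1.57082932e+00  4.99642023e-04  3.00767259e+00] [ 0.27  0.58 -0.31  1.99  0.3   0.61 -1.95]
```

```bash
python3 -m inch '{"travel":[[0,0,0],[0,0,0],[0,0,0],[0,0,0],[0,0,0],[0,0,0],[0,0,0]],"twist":[0,0,0,0,0,0,0],"hand":[0.045,0.035,0.028,0.02,0.02,0.02,0.02]}'
python3 - <<'E'
from h import *
s=robot.observe(); print(s["tcp_pos"],s["tool_rot"],s["ft_torque"])
E
```

```text
time: 4.0
tcp_pos: [0.5309, -0.0432, 0.0251]
tool_rot: [-1.57, 0.001, 3.007]
wrist_force: [-0.3, -0.9, 5.5]
gripper_width: 0.0273
[ 0.53094883 -0.0431648   0.02505163] [-1.57040350e+00  6.73466944e-04  3.00717929e+00] [-0.21728702  0.20665689 -0.00186514]
```

Gripped at 27.3 mm (barrel 28). Lifting and moving to a viewing point just short of the port.

```bash
python3 -m inch '{"travel":[[0,0,0.01],[0,0,0.04],[0,0,0.08],[-0.01,0.02,0.12],[-0.02,0.05,0.15],[-0.03,0.09,0.165],[-0.045,0.13,0.175],[-0.06,0.17,0.175]],"twist":[0,0,0,0,0,0,0,0],"hand":[0.02,0.02,0.02,0.02,0.02,0.02,0.02,0.02]}'
python3 -m inch '{"travel":[[-0.015,0.03,0],[-0.03,0.06,0],[-0.04,0.08,0],[-0.046,0.09,0],[-0.046,0.09,0],[-0.046,0.09,0]],"twist":[0,0,0,0,0,0],"hand":[0.02,0.02,0.02,0.02,0.02,0.02]}'
python3 - <<'E'
from h import *
s=robot.observe(); print(s["tcp_pos"],s["tool_rot"],s["joint_pos"].round(2))
w=cam("wrist"); save(w,"pics/w3.png"); print(proj(w,(.467,.2175,.046)))
E
```

```text
time: 4.8
tcp_pos: [0.4705, 0.129, 0.2015]
tool_rot: [-1.572, 0.003, 3.007]
wrist_force: [1.1, 0.4, -0.8]
gripper_width: 0.0276
time: 5.4
tcp_pos: [0.425, 0.2161, 0.1995]
tool_rot: [-1.57, -0.0, 3.006]
wrist_force: [0.7, 0.7, -0.9]
gripper_width: 0.0274
[0.42496011 0.21612731 0.19951092] [-1.57006046e+00 -1.32527796e-05  3.00643873e+00] [-0.05  0.25 -0.56  2.    0.16  0.94 -2.4 ]
(np.float64(313.67980783413583), np.float64(147.10019994099838))
```

View pics/w3.png

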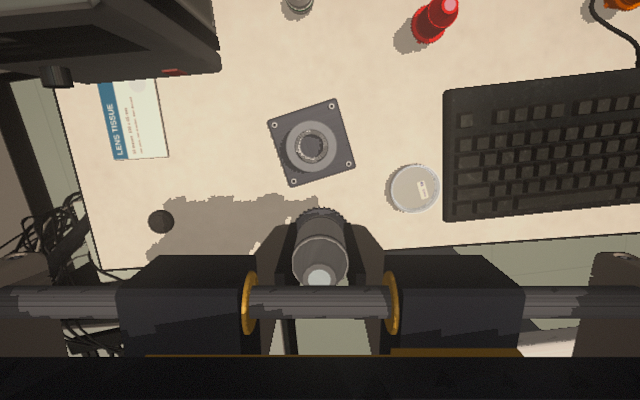

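The housing is seen at about (311,146) against a prediction of (314,147). Going lower and measuring the ring.

```bash
python3 -m inch '{"travel":[[0,0,-0.03],[0,0,-0.06],[0,0,-0.075],[0,0,-0.08],[0,0,-0.08]],"twist":[0,0,0,0,0],"hand":[0.02,0.02,0.02,0.02,0.02]}'
cat > ring.py <<'E'
from h import *
w=cam("wrist"); s=robot.observe(); print(s["tcp_pos"],s["tool_rot"])
u,v=proj(w,(.467,.2175,.046)); print(u,v); u,v=int(u),int(v)
p=np.array(w["pixels"]); g=cv2.cvtColor(p,cv2.COLOR_RGB2GRAY)
x0,y0=u-60,max(v-60,0); c=p[y0:v+60,x0:u+60]; gc=cv2.GaussianBlur(g[y0:v+60,x0:u+60],(3,3),0)
out=cv2.resize(c,None,fx=4,fy=4)[:,:,::-1].copy()
m=((gc>100)&(gc<175)).astype(np.uint8)
m=cv2.morphologyEx(m,cv2.MORPH_OPEN,np.ones((3,3)))
for k in cv2.findContours(m,cv2.RETR_CCOMP,cv2.CHAIN_APPROX_NONE)[0]:
    if len(k)>50:
        k=cv2.convexHull(k); e=cv2.fitEllipse(k); q=onz(w,e[0][0]+x0,e[0][1]+y0,.046)
        print(np.round(e[0],1)+[x0,y0],np.round(e[1],1),round(e[2]),q.round(4), "exp dia px",w["fx"]*.054/(w["p"][2]-.046))
        cv2.ellipse(out,((e[0][0]*4+2,e[0][1]*4+2),(e[1][0]*4,e[1][1]*4),e[2]),(0,255,0),1)
cv2.imwrite("pics/ring.png",out)
E
python3 ring.py
```

```text
time: 5.95
tcp_pos: [0.4249, 0.2162, 0.1192]
tool_rot: [-1.57, -0.001, 3.006]
wrist_force: [0.0, 0.3, -1.5]
gripper_width: 0.0276
[0.42525467 0.21670515 0.11989545] [-1.57088637e+00  2.45087141e-04  3.00615120e+00]
311.9068062372487 154.34391849609028
[279.2 207.8] [19.3 61.7] 89 [0.4272 0.2505 0.046 ] exp dia px 67.79788514834831
[308.5 151.8] [67.7 69.1] 159 [0.4693 0.2199 0.046 ] exp dia px 67.79788514834831
[311.6 153.9] [32.2 41.2] 148 [0.4673 0.2177 0.046 ] exp dia px 67.79788514834831
```

View pics/ring.png

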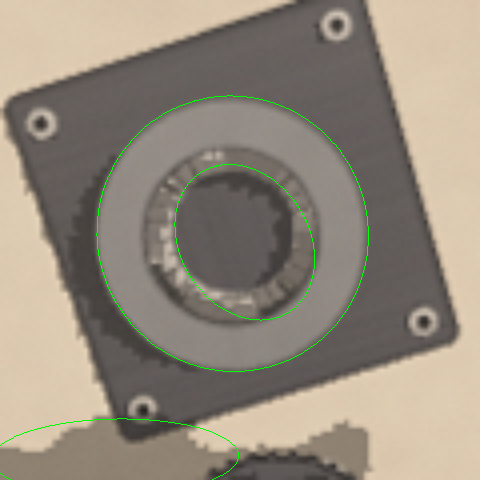

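Ring diameter fits (68 px, expected 67.8), putting the port at about (0.4693, 0.2199). Now measuring where the objective sits in the hand with the same camera.

Run:
```python
from h import *
w=cam("wrist"); s=robot.observe(); t=s["tcp_pos"]; print(t)
p=np.array(w["pixels"]); g=cv2.cvtColor(p,cv2.COLOR_RGB2GRAY)
for h in(.048,-.0055,-.025): print(h,proj(w,t+[0,0,h]))
sub=g[255:310,280:360]; m=(cv2.GaussianBlur(sub,(3,3),0)>150).astype(np.uint8)
n,l,st,ce=cv2.connectedComponentsWithStats(m)
for i in range(1,n):
    if st[i,4]>30: print(st[i],ce[i]+[280,255],onz(w,*(ce[i]+[280,255]),t[2]+.048))
c=cv2.resize(p[190:320,250:390],None,fx=4,fy=4)[:,:,::-1].copy()
for h,col in((.048,(0,0,255)),(-.0055,(0,255,0))):
    u,v=proj(w,t+[0,0,h]); cv2.circle(c,(int((u-250)*4),int((v-190)*4)),3,col,-1)
cv2.imwrite("pics/held.png",c)
```

```text
[0.42548113 0.21706562 0.12035829]
0.048 (np.float64(320.8235689091894), np.float64(276.61371517068966))
-0.0055 (np.float64(320.49535260009935), np.float64(233.85643781135838))
-0.025 (np.float64(320.41721619276643), np.float64(223.67747976549998))
[ 28  15  22  14 260] [318.85384615 277.24615385] [0.42529677 0.21796048 0.16835829]
[13 21  8  9 45] [295.71111111 281.22222222] [0.42477264 0.228289   0.16835829]
[59 21  9  8 40] [343.8  280.55] [0.42223738 0.20732943 0.16835829]
```

View pics/held.png

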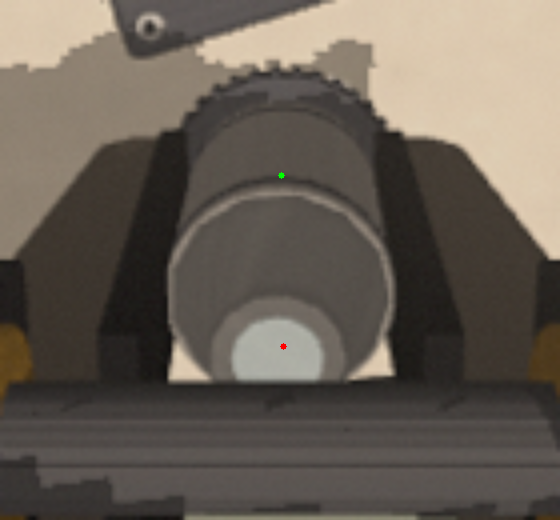

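The held objective sits about 1 mm toward −x in the hand. I need a shift of about (+0.045, +0.003). Moving over, then down to just above the mouth.

```bash
python3 -m inch '{"travel":[[0.02,0.001,0],[0.038,0.003,0],[0.045,0.003,0],[0.045,0.003,-0.015],[0.045,0.003,-0.03],[0.045,0.003,-0.04],[0.045,0.003,-0.042],[0.045,0.003,-0.042]],"twist":[0,0,0,0,0,0,0,0],"hand":[0.02,0.02,0.02,0.02,0.02,0.02,0.02,0.02]}'
python3 - <<'E'
from h import *
s=robot.observe(); print(s["tcp_pos"],s["tool_rot"],s["joint_pos"].round(2),s["ft_torque"])
a=cam("top"); b=cam("side"); w=cam("wrist")
A=np.array(a["pixels"])[195:270,205:280]; B=np.array(b["pixels"])[185:285,285:385]; W=np.array(w["pixels"])[170:310,250:390]
r=lambda x:cv2.resize(x,(390,390),interpolation=cv2.INTER_CUBIC)
cv2.imwrite("pics/over.png",np.hstack([r(B),r(W)])[:,:,::-1])
E
```

```text
time: 6.85
tcp_pos: [0.4687, 0.2201, 0.0768]
tool_rot: [-1.57, -0.002, 3.008]
wrist_force: [0.6, -0.3, -1.1]
gripper_width: 0.0275
[0.46874258 0.22014008 0.07684888] [-1.57006826e+00 -1.51080336e-03  3.00811382e+00] [-0.13  0.5  -0.46  2.    0.33  0.72 -2.5 ] [0.12825537 0.03993687 0.01493846]
```

View pics/over.png

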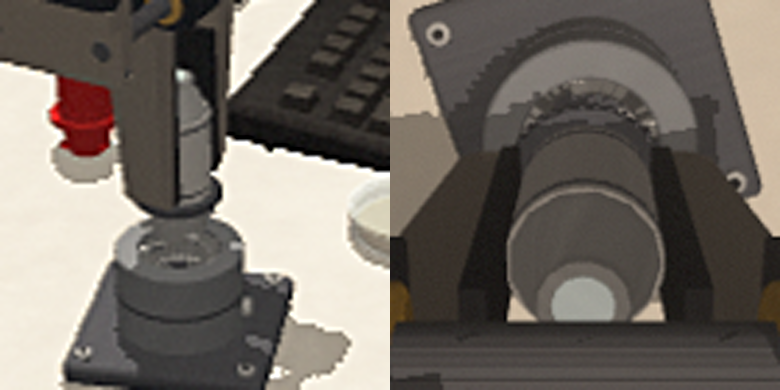

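The objective hangs over the port in both views, with its collar at side-crop (183,200) over the mouth at (180,250). Descending gently.

```bash
python3 -m inch '{"travel":[[0,0,-0.003],[0,0,-0.006],[0,0,-0.007],[0,0,-0.008],[0,0,-0.008]],"twist":[0,0,0,0,0],"hand":[0.02,0.02,0.02,0.02,0.02]}'
python3 -m inch '{"travel":[[0,0,-0.0005],[0,0,-0.001],[0,0,-0.0015],[0,0,-0.002],[0,0,-0.002]],"twist":[0,0,0,0,0],"hand":[0.02,0.02,0.02,0.02,0.02]}'
python3 -c "
from h import *
s=robot.observe(); print(s['tcp_pos'],s['tool_rot'],s['wrist_force'],s['ft_torque'])"
```

```text
time: 7.5
tcp_pos: [0.4695, 0.2201, 0.0694]
tool_rot: [-1.571, -0.0, 3.007]
wrist_force: [0.4, -0.4, -1.5]
gripper_width: 0.0273
time: 8.0
tcp_pos: [0.4695, 0.2202, 0.0675]
tool_rot: [-1.571, -0.0, 3.007]
wrist_force: [0.5, 0.1, -1.5]
gripper_width: 0.0273
[0.46953827 0.22016432 0.06751883] [-1.57072769e+00 -1.57528952e-04  3.00740476e+00] [ 0.4512004   0.07884597 -1.52129814] [ 0.04401867  0.0173646  -0.01550606]
```

```bash
python3 -m inch '{"travel":[[0,0,-0.0005],[0,0,-0.001],[0,0,-0.0015],[0,0,-0.002],[0,0,-0.0025],[0,0,-0.0025]],"twist":[0,0,0,0,0,0],"hand":[0.02,0.02,0.02,0.02,0.02,0.02]}'
python3 -m inch '{"travel":[[0,0,-0.0005],[0,0,-0.001],[0,0,-0.001]],"twist":[0,0,0],"hand":[0.02,0.02,0.02]}'
python3 -m inch '{"travel":[[0,0,-0.0005],[0,0,-0.001],[0,0,-0.001]],"twist":[0,0,0],"hand":[0.02,0.02,0.02]}'
python3 -c "
from h import *
s=robot.observe(); print(s['tcp_pos'],s['tool_rot'],s['wrist_force'],s['ft_torque'])"
```

```text
time: 8.6
tcp_pos: [0.4696, 0.2202, 0.0651]
tool_rot: [-1.571, -0.0, 3.007]
wrist_force: [0.0, -0.5, -0.9]
gripper_width: 0.0272
time: 8.9
tcp_pos: [0.4698, 0.2203, 0.0646]
tool_rot: [-1.571, 0.001, 3.007]
wrist_force: [-1.2, -0.9, 4.7]
gripper_width: 0.027
time: 9.2
tcp_pos: [0.47, 0.2204, 0.0643]
tool_rot: [-1.571, 0.001, 3.007]
wrist_force: [-1.7, -1.1, 11.3]
gripper_width: 0.0277
[0.47003021 0.22043261 0.06433767] [-1.57074268e+00  1.12678089e-03  3.00744290e+00] [-1.70087711 -1.10729735 11.33354074] [-0.31399171  0.6720033   0.01705014]
```

Contact at an origin height of about 40 mm with 11 N, so the lugs are resting on the stops. Turning backward in small steps.

```bash
cat > st.py <<'E'
from h import *
s=robot.observe(); print("yaw",np.degrees(s['tool_rot'][2]).round(1),s['tcp_pos'].round(4),"F",s['wrist_force'].round(1),"T",s['ft_torque'].round(2),s['time'])
E
python3 -m inch '{"travel":[[0,0,0],[0,0,0],[0,0,0]],"twist":[3,6,6],"hand":[0.02,0.02,0.02]}' >/dev/null; python3 st.py
python3 -m inch '{"travel":[[0,0,0],[0,0,0],[0,0,0]],"twist":[3,6,6],"hand":[0.02,0.02,0.02]}' >/dev/null; python3 st.py
```

```text
yaw 178.4 [0.4704 0.2208 0.0641] F [-0.6  0.9  5.9] T [0.09 0.18 0.02] 9.5
yaw -175.7 [0.4696 0.2201 0.0631] F [-0.5  0.6 -1.1] T [-0.01  0.02  0.  ] 9.8
```

It came off the stop onto the crest region. Feeding down and continuing.

```bash
python3 -m inch '{"travel":[[0,0,-0.0007],[0,0,-0.0014],[0,0,-0.002],[0,0,-0.002]],"twist":[0,0,0,0],"hand":[0.02,0.02,0.02,0.02]}' >/dev/null; python3 st.py
python3 -m inch '{"travel":[[0,0,0],[0,0,0],[0,0,0],[0,0,0]],"twist":[3,6,9,9],"hand":[0.02,0.02,0.02,0.02]}' >/dev/null; python3 st.py
```

```text
yaw -175.7 [0.4699 0.2204 0.0622] F [-2.3 -1.5 10.7] T [-0.35  0.68 -0.02] 10.2
yaw -166.7 [0.4704 0.2208 0.0623] F [-0.6 -1.1  9.2] T [-0.17  0.35 -0.02] 10.6
```

On the crest (origin about 37.5 mm). Continuing backward.

```bash
for i in 1 2 3; do
python3 -m inch '{"travel":[[0,0,0],[0,0,0],[0,0,0]],"twist":[4,8,8],"hand":[0.02,0.02,0.02]}' >/dev/null; python3 st.py; done
```

```text
yaw -158.7 [0.4706 0.2207 0.0623] F [-0.6 -1.1  9.5] T [-0.16  0.35 -0.04] 10.9
yaw -150.7 [0.4705 0.2207 0.0622] F [-0.3 -0.4  9.6] T [-0.23  0.34 -0.03] 11.2
yaw -142.7 [0.4704 0.2206 0.0622] F [-2.  -0.6  9.4] T [-0.24  0.41 -0.12] 11.5
```

```bash
for i in 1 2 3; do
python3 -m inch '{"travel":[[0,0,0],[0,0,0],[0,0,0]],"twist":[2,4,4],"hand":[0.02,0.02,0.02]}' >/dev/null; python3 st.py; done
```

```text
yaw -138.7 [0.4704 0.2206 0.0622] F [-0.9 -1.2  9.1] T [-0.24  0.38 -0.08] 11.8
yaw -134.7 [0.4703 0.2206 0.0622] F [-0.7 -0.9 10.4] T [-0.26  0.35 -0.09] 12.1
yaw -130.7 [0.4703 0.2205 0.0621] F [-1.3 -1.8  9.6] T [-0.29  0.35 -0.1 ] 12.4
```

```bash
for i in 1 2 3; do
python3 -m inch '{"travel":[[0,0,0],[0,0,0],[0,0,0]],"twist":[2,3,3],"hand":[0.02,0.02,0.02]}' >/dev/null; python3 st.py; done
```

```text
yaw -127.7 [0.4702 0.2203 0.062 ] F [-0.8 -1.1  8.1] T [-0.31  0.29 -0.06] 12.7
yaw -124.7 [0.4702 0.2202 0.0618] F [-1.  -1.2  6.9] T [-0.31  0.15 -0.06] 13.0
yaw -121.7 [0.4694 0.22   0.0608] F [ 0.2 -0.1 -1.3] T [ 0.   -0.02 -0.03] 13.3
```

Force fell to zero: it has dropped. Following it down.

```bash
python3 -m inch '{"travel":[[0,0,-0.001],[0,0,-0.002],[0,0,-0.003],[0,0,-0.0035],[0,0,-0.0035]],"twist":[0,0,0,0,0],"hand":[0.02,0.02,0.02,0.02,0.02]}' >/dev/null; python3 st.py
python3 -m inch '{"travel":[[0,0,-0.0007],[0,0,-0.0014],[0,0,-0.002],[0,0,-0.002]],"twist":[0,0,0,0],"hand":[0.02,0.02,0.02,0.02]}' >/dev/null; python3 st.py
```

```text
yaw -121.7 [0.4694 0.2202 0.0574] F [-0.6  0.2 -2.3] T [-0.04 -0.03  0.02] 13.8
yaw -121.7 [0.4698 0.2204 0.0563] F [-1.4 -1.2  7.5] T [-0.26  0.43 -0.  ] 14.2
```

Seated at origin 31.5 mm as expected. Turning forward, following the sink.

```bash
for i in 1 2; do
python3 -m inch '{"travel":[[0,0,0],[0,0,0],[0,0,0]],"twist":[-4,-8,-8],"hand":[0.02,0.02,0.02]}' >/dev/null; python3 st.py; done
for i in 1 2 3; do
python3 -m inch '{"travel":[[0,0,-0.0002],[0,0,-0.0004],[0,0,-0.0004]],"twist":[-4,-7,-7],"hand":[0.02,0.02,0.02]}' >/dev/null; python3 st.py; done
```

```text
yaw -129.7 [0.47   0.2206 0.0563] F [-1.9 -0.3  5.2] T [-0.15  0.24  0.04] 14.5
yaw -137.6 [0.47   0.2206 0.0562] F [-0.7 -0.4  4.4] T [ 0.01  0.07 -0.  ] 14.8
yaw -144.6 [0.4701 0.2208 0.0558] F [-0.6 -0.1  6.2] T [0.08 0.2  0.03] 15.1
yaw -151.6 [0.4701 0.2208 0.0554] F [-0.9  0.7  5.6] T [0.05 0.19 0.07] 15.4
yaw -158.6 [0.47   0.2208 0.0549] F [-1.3  0.1  7. ] T [0.11 0.2  0.02] 15.7
```

```bash
for i in 1 2; do
python3 -m inch '{"travel":[[0,0,-0.0002],[0,0,-0.0004],[0,0,-0.0004]],"twist":[-3,-6,-6],"hand":[0.02,0.02,0.02]}' >/dev/null; python3 st.py; done
for i in 1 2; do
python3 -m inch '{"travel":[[0,0,-0.0001],[0,0,-0.0002],[0,0,-0.0002]],"twist":[-2,-3,-3],"hand":[0.02,0.02,0.02]}' >/dev/null; python3 st.py; done
```

```text
yaw -164.5 [0.4699 0.2209 0.0546] F [-0.8  0.5  7.3] T [0.07 0.26 0.02] 16.0
yaw -170.5 [0.4699 0.2209 0.0542] F [-1.8  1.   7.3] T [0.18 0.38 0.  ] 16.3
yaw -173.5 [0.4698 0.221  0.0541] F [-1.  -0.1  8. ] T [0.16 0.34 0.05] 16.6
yaw -176.5 [0.4698 0.221  0.0539] F [-2.2  0.9  7.9] T [ 0.13  0.39 -0.02] 16.9
```

```bash
for i in 1 2; do
python3 -m inch '{"travel":[[0,0,-0.0001],[0,0,-0.0001]],"twist":[-2,-2],"hand":[0.02,0.02]}' >/dev/null; python3 st.py; done
```

```text
yaw -178.5 [0.4698 0.221  0.0538] F [-0.9  0.4  7. ] T [0.21 0.45 0.08] 17.1
yaw 179.5 [0.4698 0.2209 0.0538] F [-1.9  0.3  9.4] T [0.09 0.54 0.09] 17.3
```

```bash
for i in 1 2; do
python3 -m inch '{"travel":[[0,0,0],[0,0,0]],"twist":[-2,-2],"hand":[0.02,0.02]}' >/dev/null; python3 st.py; done
```

```text
yaw 177.5 [0.4697 0.2208 0.0537] F [-2.2 -0.7  9.7] T [0.05 0.56 0.14] 17.5
yaw 175.5 [0.4697 0.2207 0.0537] F [-1.8 -0.8  9.5] T [-0.03  0.53  0.17] 17.7
```

The height has levelled at 53.7 mm and the torque is rising to 0.17 N m, so it is at the stop and home. Relaxing the torque and press, letting go, rising.

```bash
python3 -m inch '{"travel":[[0,0,0.0005],[0,0,0.0012],[0,0,0.0012]],"twist":[2,4,4],"hand":[0.02,0.02,0.02]}' >/dev/null; python3 st.py
python3 -m inch '{"travel":[[0,0,0],[0,0,0],[0,0,0],[0,0,0],[0,0,0],[0,0,0]],"twist":[0,0,0,0,0,0],"hand":[0.03,0.04,0.05,0.06,0.06,0.06]}'
python3 -m inch '{"travel":[[0,0,0.02],[0,0,0.05],[0,0,0.09],[-0.02,0,0.13],[-0.05,0,0.14],[-0.06,0,0.14],[-0.06,0,0.14]],"twist":[0,0,0,0,0,0,0],"hand":[0.06,0.06,0.06,0.06,0.06,0.06,0.06]}'
python3 - <<'E'
from h import *
w=cam("wrist"); b=cam("side"); a=cam("top")
print(proj(w,(.4693,.2199,.102)),proj(w,(.4693,.2199,.046)))
u,v=map(int,proj(w,(.4693,.2199,.08)))
B=np.array(b["pixels"])[190:290,280:380]; W=np.array(w["pixels"])[max(v-50,0):max(v-50,0)+100,u-50:u+50]; print(u-50,max(v-50,0))
r=lambda x:cv2.resize(x,(400,400),interpolation=cv2.INTER_CUBIC)
cv2.imwrite("pics/home.png",np.hstack([r(B),r(W)])[:,:,::-1])
for P in((.4693,.2199,.102),(.4693,.2199,.046)): print(proj(b,P))
E
```

```text
yaw 179.4 [0.4695 0.2201 0.0539] F [-0.5  0.2  1.5] T [ 0.08 -0.   -0.05] 18.0
time: 18.6
tcp_pos: [0.4696, 0.2202, 0.0542]
tool_rot: [-1.571, -0.0, 3.13]
wrist_force: [1.0, 0.4, 0.0]
gripper_width: 0.0599
time: 19.3
tcp_pos: [0.4087, 0.2198, 0.1942]
tool_rot: [-1.57, 0.001, 3.131]
wrist_force: [0.4, 0.4, -0.3]
gripper_width: 0.06
(np.float64(319.8775311917616), np.float64(129.6225509147675)) (np.float64(319.7864398432092), np.float64(128.65445103457458))
269 79
(np.float64(329.1188220781375), np.float64(216.2236616216936))
(np.float64(329.9632223652898), np.float64(246.67810832930596))
```

View pics/home.png

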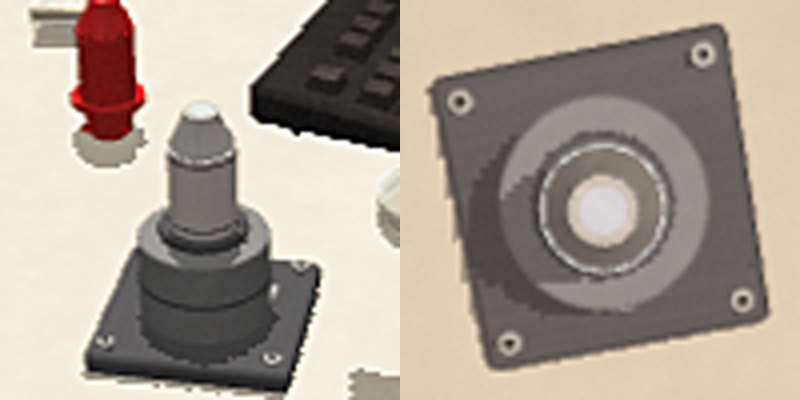

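The objective stands upright with its collar on the housing. Its nose is at side pixel (330.2,216.3), against (329.1,216.2) predicted for home. The dish, the keyboard and the red decoy have not moved in this view. Handing in.

```bash
python3 -c "
from h import *
print(workorder.close_job()); print(robot.observe()['time'])"
```

```text
the job is handed in; nothing more can be done
None
the job is handed in; nothing more can be done
```

The big objective is screwed home in the setting block, released, and the job is handed in. The robot's clock stood near 19.5 s of the 72 s allowed.

- **Setting and backward turn:** I gripped the barrel and set the objective in the mouth, where the lugs landed on the stops. I turned it backward under about 10 N. It came off the stop onto the crest, then dropped at about 57 degrees of crest travel. It seated about 31.5 mm above the block's underside.
- **Forward turn:** I then turned it forward about 60 degrees. It sank 2.5 mm, the height levelled and the torque began to rise, so it was at the stop. The highest torque I measured was 0.17 N m (limit 0.5), and the highest press was 11 N (limit 60).
- **Last checks:** After release, the nose was about 1 px from where the side camera should see it at home. The objective looked upright and centred, with the collar just above the housing. The gripper was clear, with no wrist force.
- **Not checked:** I could not read the sleeve wind-up directly and judged it from wrist torque. I did not re-measure the small objective, the canister or the dish. The arm passed well above their heights, and the part of the dish in the last side crop looked in place.

No check failed. The overhead camera's first port estimate was about 3 mm off the close wrist measurement, and I used the wrist value.

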